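# Plug the test pin and hold the sprung gauge rod at its mark

## Robot

A 6-joint arm with a two-finger parallel gripper is mounted at the origin on the work surface. World frame = base frame: x ahead of the robot, y to its left, z up, the work surface at z = 0. Lengths are in m, angles in degrees, forces in N, time in s.
With the tool pointing down it reaches from about 0.4 to 0.825 m from the base axis. Payload 7 kg.
Tool frame: the origin (TCP) lies between the finger pads; the fingertips stand 25 mm ahead of it and the grasp point (between the pads) lies 6 mm ahead of it; z points along the fingers, y is the line along which they close (so a half turn about z gives the same grasp; the last joint's range is limited). The gripper opens to 88 mm and grips with 3 to 60 N. Pads are 19 mm wide; open, the fingers measure 130 mm over their backs; the gripper's body (78 mm by 193 mm) begins 47 mm behind the grasp point.
Start: joints at [80.85, 20.546, 0.682, 0, -70.136, -16.507], TCP at [0.292, 0.608, 0.252] pointing down, gripper open.
Joint ranges: [-176.03, 176.03], [-82.01, 121.73], [-58.28, 71.71], [-173.87, 95.51], [-174.79, -0.11], [-173.66, 173.66]. Speed limits (degrees/s): [136.94, 136.94, 172.46, 180, 180, 180].

## Interface

Orientations are given as [roll, pitch, yaw] about the fixed x, y, z axes, in that order (R = Rz(yaw) Ry(pitch) Rx(roll)).
In Python, from plant import status, optics, job gives the robot as it stands. The module is installed in compiled form; this text tells all that it offers.
- The arm moves only by the tool jog_arm, called after ">>>" as name(argument=value, ...) on one line, values as JSON. Schema: {"type":"object","properties":{"moves":{"type":"object","properties":{"increments":{"type":"array","items":{"type":"array","items":{"type":"number"},"minItems":5,"maxItems":5},"minItems":1,"maxItems":8}},"additionalProperties":false,"required":["increments"]},"only":{"type":"string"},"quiet":{"type":"boolean"},"lines":{"type":"string"}},"required":["moves"],"additionalProperties":false}. moves is an object whose key "increments" holds a list of rows, 1 to 8 of them, each of 5 numbers: dx, dy, dz in parts of the range, where 1.0 means 0.8 m, then a turn about the tool's z in normalised numbers (1 is 60 degrees), then the finger opening in m; each row is the pose to reach, as a shift and turn from the pose commanded when the call began, along the tool's axes at that moment; what a row does not reach only later rows make up. A row lasts 1/8 s, in which the tool goes at most 0.0625 m and 10.7 degrees, less where a joint would pass 70% of its speed; a pose out of reach is approached as far as the arm can. The fingers move at their own pace and stop on an object; the grip force is fixed at half the most. Time passes only in rows, so rows that do not move let the fingers close. The tool returns the time, the measured TCP pose, the force, the opening and the grip force at its end. only (a regular expression) keeps the lines of the reply that match it, lines (a string "A,B") keeps lines A to B, and quiet returns only ok. A shift or turn number past 1, either way, is cut back to 1. Input that does not fit is refused with a message, and nothing moves.
- status.get_obs(): the state, without advancing time (a new reading comes with each control period).
- optics.snapshot(name): name is "side" or "top"; returns a dict with "frame" (400x640x3 uint8, red, green, blue), "z_map" (400x640 float32, m along the optical axis (not along the pixel's ray), 0 where there is no reading), "fovy" (degrees; the focal length in pixels is half the picture's height over the tangent of half this angle, whatever the lens; pixels are square), "cx", "cy" (the principal point, pixels), "k1" (the pictures are not rectified: a ray, as slopes to the right and down, at radius r is drawn at 1 + k1 r^2 times it, then the intrinsics apply), "R" (3x3) and "t" (3): a world point X has camera coordinates R X + t. Camera axes: x right, y down, z forward; pixel columns grow to the right and rows downward; lengths in m; the calibration is good to about 2 mm. A picture is of the moment at which its call begins.
- job.close_job(): hands the job in; it is judged then, once.
The state is a dict: "clock": time; "joint_pos": joint angles; "qvel": joint speeds; "tau": joint torques, N m; "tool_pos": TCP position; "orientation": TCP orientation; "force": force on the tool from outside, world axes, zero at the start; "moment": the same for the moment, N m; "opening": finger opening in m; "gripper_force": force on a finger pad.
Only numpy, scipy, OpenCV 4.12 (cv2) and the standard library are available. Lean on these libraries where they do the work, as an engineer would, in place of code of your own. Each camera call takes 0.05 s, during which the arm holds its last target. There are 200 camera calls.

## Task

Take the loose test pin from its holder and plug it upright and fully home into the middle, largest opening on top of the readout box, and let it go. Then pull the gauge's sprung rod out by its upright handle until the middle of the handle lines up with the pointer beside it, and finish still gripping the handle there, with the rod steady at the mark, so that the reading can be taken. Leave the vial, the lens case and the weight standing where they are.

Things in the scene. Friction and masses are not known exactly. Their poses are not given: they have to be found in the camera images.
- test_pin: loose test pin, about 40 g, upright in its holder at the start. 64 mm long: brass shaft 8 mm diameter, 28 mm long, chamfered tip; steel flange 18 mm diameter, 4 mm thick; black cylindrical grip 16 mm diameter, 32 mm long. Origin at the shaft tip, z along the pin to the grip: flange underside at z = 28 mm, grip from z = 32 to 64 mm
- holder: fixed grey block 50 x 50 mm, 40 mm high, the pin's parking place, with one upright hole in the middle of its top. Origin at the centre of its underside
- readout_hole0 (a point): mouth of the readout box's middle, largest opening: 9.5 mm diameter, 36 mm deep, vertical. Point on its axis, level with the box top, z up. Fully home, the pin's flange rests on the box. Ivory fixed box 130 (x) x 120 (y) mm, 50 mm high, centre 30 mm along the point's +x; flat dark display there. Two 5.5 mm openings 40 mm to either side along y
- gauge: fixed displacement gauge: aluminium base plate 110 mm wide, 10 mm thick, from x = -130 to 220 mm; steel barrel (32 mm diameter at most, axis 36 mm above the table, x = 58 to 210 mm) from which a 10 mm sprung rod comes out towards -x: 0 to 105 mm out, held with 3 N near 0, 10 N at 80 mm; let go, it runs back in. Origin on the table, straight below the middle of the fully-in handle
- pull_handle: black upright handle on the rod's end, 16 mm thick along the rod, 24 mm wide, from 16 to 100 mm above the table, a thin bright line round its middle low down. Origin in its middle on the rod's axis, 36 mm above the table, 64 mm below its top; axes as the gauge: pull to -x, z up. Fully in, it stands 50 mm off the barrel; nothing else on the gauge is higher than 53 mm
- pointer: fixed black pointer, the length mark: cone 20 mm long, across the rod's direction, on a dark clamp block (16 x 13 mm, top 44 mm above the table) on the +y side of the base. Origin at the tip, 36 mm above the table, 22 mm to the gauge's +y of the rod's axis, 45 to 80 mm along the gauge's -x from the fully-in handle; axes as the gauge. The handle passes it with 10 mm to spare
- vial: bystander: glass vial with black cap, 28 mm diameter, 55 mm high; origin under its centre
- lens_case: bystander: black cylindrical lens case, 34 mm diameter, 60 mm high; origin under its centre
- weight: bystander: steel calibration weight, 30 mm diameter, 46 mm high; origin under its centre
There are look-alikes about, which are no part of the job. Leave any green or yellow look-alike of the part that bears readout_hole0 alone.

How it is judged:
By the outcome, as a careful person would: the job done as asked, in the order asked, and still so for the second after the job is handed in, while the arm keeps its last pose, push and grip.
It also fails if it takes over 67 s, if anything falls off the work surface, if the arm or the gripper's body presses on something with over 40 N, if the wrist force passes 120 N, or if a joint passes its speed limit or range.

## Working session

There is one attempt and no reset: what is moved stays moved. The work goes in short steps, Python scripts to look and compute and a tool call to move; the robot and the scene stay as the last step left them, time stands still between calls to the robot, and variables do not carry over. Pictures are saved under pics/ and viewed, at most 10 in all, crops included, and the job is handed in when it is done.

```bash
mkdir -p pics; cat > h.py <<'E'
import numpy as np, cv2
from plant import status, optics, job
def snap(n,f=None):
    s=optics.snapshot(n)
    if f: cv2.imwrite('pics/'+f,s['frame'][:,:,::-1])
    np.save('/tmp/%s.npy'%n,s,allow_pickle=True)
    return s
def load(n): return np.load('/tmp/%s.npy'%n,allow_pickle=True).item()
def ray(s,u,v):
    f=200/np.tan(np.radians(s['fovy']/2))
    K=np.array([[f,0,s['cx']],[0,f,s['cy']],[0,0,1]])
    d=np.array([(u-s['cx'])/f,(v-s['cy'])/f]);p=d.copy()
    for _ in range(20): p=d/(1+s['k1']*(p@p))
    R=np.array(s['R']);t=np.array(s['t'])
    return -R.T@t, R.T@np.array([p[0],p[1],1])
def atz(s,u,v,z):
    c,d=ray(s,u,v); return c+d*(z-c[2])/d[2]
def dep(s,u,v):
    c,d=ray(s,u,v); return c+d*s['z_map'][int(round(v)),int(round(u))]
def tri(s1,p1,s2,p2):
    c1,d1=ray(s1,*p1);c2,d2=ray(s2,*p2)
    d1=d1/np.linalg.norm(d1);d2=d2/np.linalg.norm(d2)
    a=np.linalg.lstsq(np.c_[d1,-d2],c2-c1,rcond=None)[0]
    A=c1+a[0]*d1;B=c2+a[1]*d2
    return (A+B)/2,np.linalg.norm(A-B)
def proj(s,X):
    f=200/np.tan(np.radians(s['fovy']/2))
    p=np.array(s['R'])@np.array(X)+np.array(s['t']);q=p[:2]/p[2];q=q*(1+s['k1']*(q@q))
    return q*f+[s['cx'],s['cy']]
E
python3 - <<'E'
from h import *
a=snap('side');b=snap('top')
cv2.imwrite('pics/a.png',a['frame'][:,:,::-1]);cv2.imwrite('pics/b.png',b['frame'][:,:,::-1])
for s in(a,b): print(s['fovy'],s['k1'],s['cx'],s['cy'],-np.array(s['R']).T@s['t'],np.array(s['R'])[2])
print(status.get_obs())
E
```

```text
57.746782532682126 -0.05475943227782155 313.4023236856881 197.5668071854665 [ 0.41407069 -0.63603401  0.47016625] [ 0.19830126  0.80512008 -0.55897966]
55.53912851993674 -0.021684207939045772 319.2975561164958 200.49915758461424 [ 0.42707215 -0.08399345  0.79232078] [ 0.15051852  0.01154604 -0.98853976]
{'clock': 0.1, 'joint_pos': array([ 8.08481175e+01,  2.05875488e+01,  6.39180177e-01, -1.61463934e-02,
       -7.01347593e+01, -1.65076138e+01]), 'qvel': array([-0.08640791, -0.03851274,  0.1048192 ,  0.03814111, -0.03175387,
       -0.03574641]), 'tau': array([-1.36272938e-03, -5.84163630e+01,  2.93754226e+01,  7.01557472e+00,
        1.02130932e-02, -5.08671292e-05]), 'tool_pos': array([0.29214081, 0.60807417, 0.25072008]), 'orientation': array([ 1.79915985e+02, -9.06835653e-03, -2.56649874e+01]), 'force': array([-0.16704106,  0.17087173,  0.16707377]), 'moment': array([0.00390853, 0.02017822, 0.00612111]), 'gripper_force': 0.0, 'opening': 0.08740356787965779}
```

View pics/a.png

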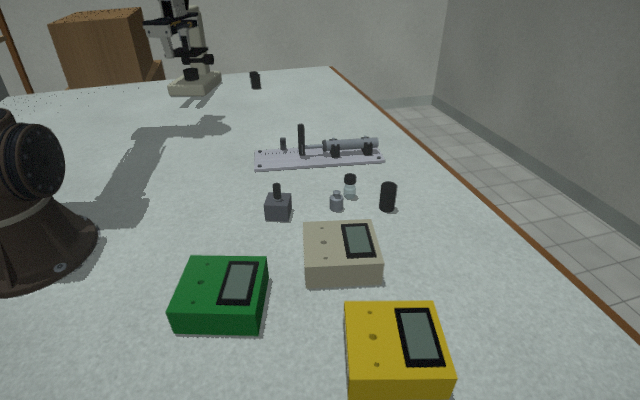

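View pics/b.png

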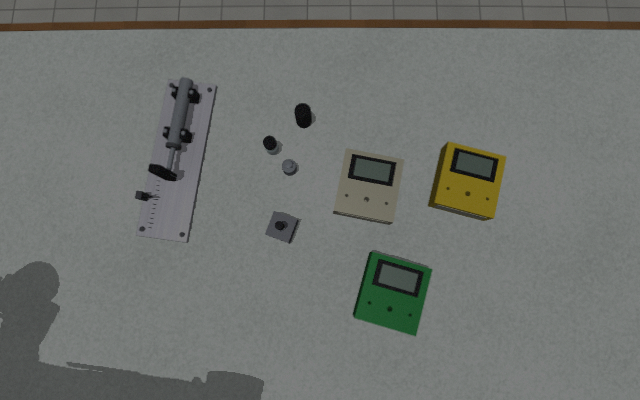

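Top view: the pin is in the grey holder at (281,226). Box candidates are ivory (hole 366,198), yellow (467,193) and green (389,309), so I choose ivory. The gauge handle is at about (163,172) and the pointer at (148,196). In the side view, the pin is at (277,190), the ivory hole at (323,242), the handle at (301,140) and the pointer at (284,145). Next is a closer crop.

```bash
python3 - <<'E'
from h import *
a=load('side')['frame'][:,:,::-1];b=load('top')['frame'][:,:,::-1]
def c(im,x,y,w,h,s): return cv2.resize(im[y:y+h,x:x+w],None,fx=s,fy=s,interpolation=cv2.INTER_CUBIC)
cv2.imwrite('pics/c.png',np.hstack([np.vstack([c(b,260,205,66,50,6),c(b,335,170,66,50,6)]),np.vstack([c(a,255,175,66,50,6),c(a,300,215,66,50,6)])]))
cv2.imwrite('pics/d.png',np.hstack([c(b,130,130,66,100,6),c(a,250,110,66,100,6)]))
E
```

```text
(no output)
```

View pics/c.png

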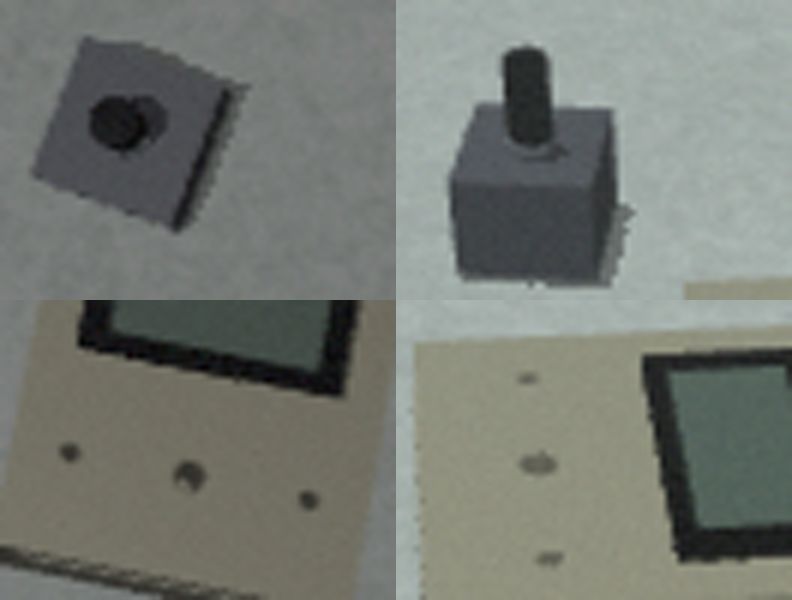

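View pics/d.png

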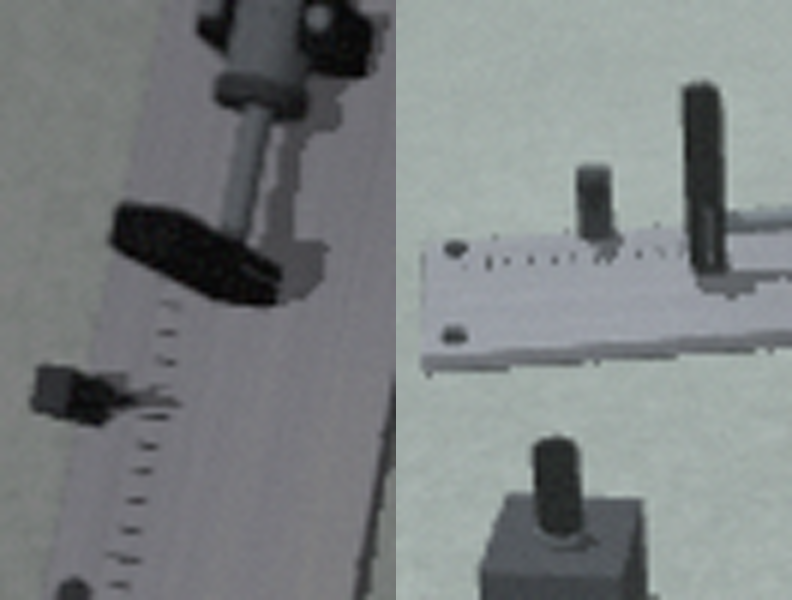

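The crops show:
- Pin grip top: top view (279.1,225.1), side view (276.1,183.5).
- Ivory middle hole: top view (366.1,199.1), side view (323.2,241.9). It is clearly larger than its two neighbours.
- Handle: leaning away in the top view at about (151–163,170).
- Pointer tip: about (152,196) in the top view.

```bash
python3 - <<'E'
from h import *
np.set_printoptions(precision=4,suppress=True)
a=load('side');b=load('top')
print('pintop',tri(b,(279.1,225.1),a,(276.1,183.5)),dep(b,279,225))
for n,p,q in [('hole',(366.1,199.1),(323.2,241.9)),('hL',(346.1,195.1),(321.6,227.6)),('hR',(385.9,202.7),(325.1,257.6))]:
    print(n,tri(b,p,a,q),atz(b,*p,.05),atz(a,*q,.05),dep(b,p[0]+5,p[1]))
def cloud(s,x0,x1,y0,y1):
    V,U=np.mgrid[y0:y1,x0:x1]
    P=np.array([dep(s,u,v) for u,v in zip(U.ravel(),V.ravel())]);return P
P=cloud(b,130,220,70,250)
Q=cloud(a,240,400,115,175)
def seg(P,lo,hi,nm,x=None):
    S=P[(P[:,2]>lo)&(P[:,2]<hi)]
    if len(S)<3: print(nm,len(S));return
    print(nm,len(S),cv2.minAreaRect(S[:,:2].astype(np.float32)*1000),S[:,2].mean())
seg(P,.006,.014,'plate'); seg(P,.09,.11,'handletop T'); seg(Q,.09,.11,'handletop S')
seg(P,.040,.047,'40-47')
S=P[(P[:,2]>.095)]; print(S[:,2].max())
H=cloud(b,255,310,205,250); seg(H,.034,.046,'holder');seg(H,.068,.085,'pin')
B=cloud(b,330,410,145,225);seg(B,.045,.055,'box')
for n,u,v in [('ptip',151.5,196),('blk',140,195)]: print(n,dep(b,u,v),atz(b,u,v,.036))
# handle lower corners from side + top
print('ptr side blk',dep(a,284,140))
for n,r in [('vial',(262,282,132,158)),('lens',(292,315,98,130)),('wt',(280,300,157,177))]:
    C=cloud(b,*r);print(n,np.median(C[C[:,2]>.035],axis=0))
E
```

```text
pintop (array([ 0.4904, -0.0001,  0.0778]), np.float64(0.0033727648805352414)) [ 0.4887 -0.0001  0.0801]
hole (array([ 0.5446, -0.1682,  0.0481]), np.float64(0.0022478354775259776)) [ 0.5432 -0.1678  0.05  ] [ 0.5452 -0.1703  0.05  ] [ 0.5434 -0.1778  0.0486]
hL (array([ 0.5526, -0.1286,  0.048 ]), np.float64(0.0023137151165329942)) [ 0.5511 -0.1283  0.05  ] [ 0.5531 -0.131   0.05  ] [ 0.5515 -0.1384  0.0478]
hR (array([ 0.5373, -0.2072,  0.0479]), np.float64(0.0016960951337124351)) [ 0.5361 -0.2067  0.05  ] [ 0.5375 -0.2093  0.05  ] [ 0.5363 -0.2168  0.0488]
plate 6169 ((638.7297973632812, 230.95697021484375), (110.54354858398438, 350.1608581542969), 82.69293212890625) 0.009374576471750048
handletop T 111 ((594.2968139648438, 236.23666381835938), (21.50821876525879, 16.1066837310791), 82.71199035644531) 0.09785589160860639
handletop S 41 ((596.2083740234375, 231.09759521484375), (19.984052658081055, 13.216401100158691), 76.16345977783203) 0.09739624996811001
40-47 746 ((669.005859375, 234.5905303955078), (59.89262390136719, 270.74871826171875), 74.79530334472656) 0.043902114188420785
0.7923207835917838
holder 568 ((489.5671081542969, 1.0184326171875), (50.21136474609375, 50.00489807128906), 70.2402114868164) 0.03966604130885974
pin 56 ((489.5909729003906, 1.0860977172851562), (14.952125549316406, 13.423227310180664), 45.40142059326172) 0.0751970513389363
box 3810 ((573.1148681640625, -174.26675415039062), (119.9757308959961, 130.9234619140625), 78.74745178222656) 0.05033032508955855
ptip [0.5505 0.2668 0.0357] [0.5504 0.2667 0.036 ]
blk [0.5511 0.2866 0.044 ] [0.5524 0.2906 0.036 ]
ptr side blk [0.5585 0.2815 0.041 ]
vial [0.658  0.0251 0.054 ]
lens [ 0.7195 -0.0413  0.0588]
wt [ 0.6153 -0.0114  0.0444]
```

```bash
cat >> h.py <<'E'
from scipy.spatial.transform import Rotation as Ro
def go(x,y,z,yaw):
    o=status.get_obs();R=Ro.from_euler('xyz',o['orientation'],degrees=True).as_matrix()
    d=R.T@(np.array([x,y,z])-o['tool_pos'])
    print('d tool',d.round(4),'turn',round(-((yaw-o['orientation'][2]+180)%360-180),2),'| at',o['tool_pos'].round(4),o['orientation'].round(2),'F',o['force'].round(2),'open',round(o['opening'],4),'t',o['clock'])
E
python3 -c "from h import *;go(.49,.0005,.15,-90)"
```

```text
d tool [0.4415 0.4618 0.1015] turn 64.34 | at [0.2921 0.6081 0.2507] [ 1.7992e+02 -1.0000e-02 -2.5660e+01] F [-0.17  0.17  0.17] open 0.0874 t 0.1
```

The rows are not in the units I measure in: shifts go in shares of 0.8 m and turns go in shares of 60 degrees. I convert before sending: 0.308 m / 0.8 = 0.385, 0.294 m / 0.8 = 0.3675, 43 degrees / 60 = 0.7167.

>>> jog_arm(moves={"increments":[[0.045, 0.0475, 0.005, 0.0833, 0.088], [0.0913, 0.0963, 0.01, 0.1667, 0.088], [0.1375, 0.1438, 0.0163, 0.2667, 0.088], [0.1838, 0.1925, 0.0213, 0.35, 0.088], [0.23, 0.24, 0.025, 0.45, 0.088], [0.2763, 0.2888, 0.0313, 0.5333, 0.088], [0.3213, 0.3363, 0.0375, 0.6167, 0.088], [0.3675, 0.385, 0.0438, 0.7167, 0.088]]})

```text
clock: 1.1
tool_pos: [0.424, 0.2018, 0.2164]
orientation: [-180.0, 0.0, -68.8]
force: [1.8, 1.0, 0.6]
opening: 0.0877
gripper_force: 0.0
```

```bash
python3 -c "from h import *;go(.49,.0005,.15,-90)"
```

```text
d tool [0.2116 0.0112 0.0664] turn 21.19 | at [0.424  0.2018 0.2164] [-1.800e+02  1.000e-02 -6.881e+01] F [1.83 1.   0.63] open 0.0877 t 1.1
```

In the tool's units: 0.2116 m / 0.8 = 0.2645, 0.159 m / 0.8 = 0.1988, 21.2 degrees / 60 = 0.3533.

>>> jog_arm(moves={"increments":[[0.0663, 0.0038, 0.0213, 0.0833, 0.088], [0.1325, 0.0075, 0.0413, 0.1667, 0.088], [0.1988, 0.01, 0.0625, 0.2667, 0.088], [0.2645, 0.014, 0.0825, 0.3533, 0.06], [0.2645, 0.014, 0.0825, 0.3533, 0.05], [0.2645, 0.014, 0.0825, 0.3533, 0.05]]})

```text
clock: 1.85
tool_pos: [0.4904, 0.0021, 0.1504]
orientation: [180.0, -0.0, -89.9]
force: [0.0, 0.4, -0.4]
opening: 0.0631
gripper_force: 0.0
```

```bash
python3 -c "from h import *;go(.49,.0005,.072,-90)
s=snap('side')
c=s['frame'][120:240,200:360,::-1]
cv2.imwrite('pics/e.png',cv2.resize(c,None,fx=5,fy=5,interpolation=cv2.INTER_CUBIC))"
```

```text
d tool [0.0016 0.0004 0.0784] turn 0.11 | at [0.4904 0.0021 0.1504] [ 1.7997e+02 -1.0000e-02 -8.9890e+01] F [ 0.05  0.43 -0.44] open 0.0631 t 1.85
```

View pics/e.png

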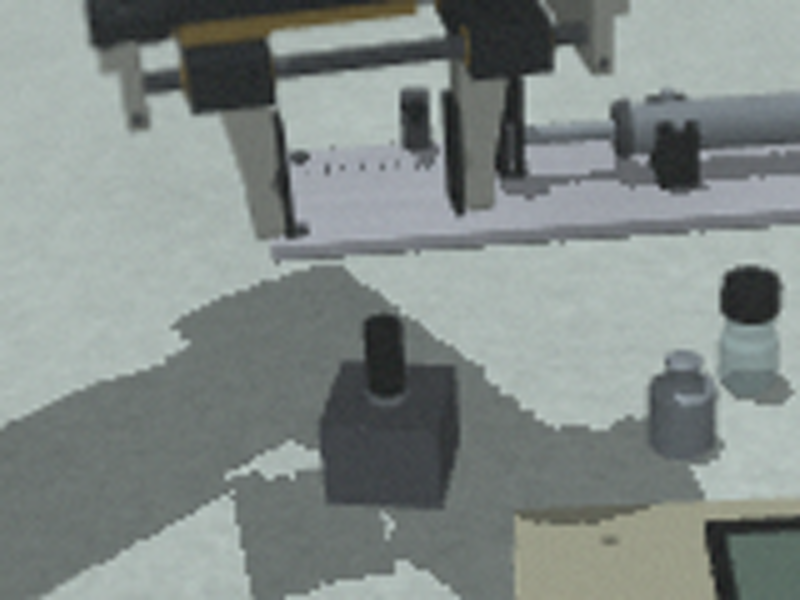

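The gripper hangs over the pin (grip at about 385,355 in the crop, between the fingers at 270 and 470). Descending.

In the tool's units: 0.078 m / 0.8 = 0.0975, 0.06 m / 0.8 = 0.075.

>>> jog_arm(moves={"increments":[[0.002, 0, 0.0375, 0, 0.05], [0.002, 0, 0.075, 0, 0.05], [0.002, 0, 0.0975, 0, 0.045], [0.002, 0, 0.0975, 0, 0.03], [0.002, 0, 0.0975, 0, 0.01], [0.002, 0, 0.0975, 0, 0.008], [0.002, 0, 0.0975, 0, 0.008], [0.002, 0, 0.0975, 0, 0.008]]})

```text
clock: 2.9
tool_pos: [0.491, 0.001, 0.0734]
orientation: [-179.9, 0.0, -89.9]
force: [-2.3, 2.7, 7.4]
opening: 0.0154
gripper_force: 30.0
```

>>> jog_arm(moves={"increments":[[0, 0, 0, 0, 0.008], [0, 0, 0, 0, 0.008], [0, 0, 0, 0, 0.008]]})

```text
clock: 3.28
tool_pos: [0.491, 0.001, 0.0734]
orientation: [-179.9, 0.0, -89.9]
force: [-2.7, 2.0, 6.8]
opening: 0.0155
gripper_force: 30.0
```

```bash
python3 -c "from h import *;go(.49,.0005,.16,-90)"
```

```text
d tool [ 0.0005  0.0009 -0.0866] turn 0.15 | at [0.491  0.001  0.0734] [-1.7992e+02  4.0000e-02 -8.9850e+01] F [-2.73  1.99  6.85] open 0.0155 t 3.275
```

In the tool's units: 0.169 m / 0.8 = 0.2113, 0.16 m / 0.8 = 0.2.

>>> jog_arm(moves={"increments":[[0, 0, -0.0375, 0, 0.008], [0, 0, -0.075, 0, 0.008], [0, 0, -0.1063, 0, 0.008], [0.075, -0.0125, -0.1063, 0, 0.008], [0.1375, -0.0375, -0.1063, 0, 0.008], [0.2, -0.0625, -0.1063, 0, 0.008], [0.2113, -0.0675, -0.0938, 0, 0.008], [0.2113, -0.0675, -0.0813, 0, 0.008]]})

```text
clock: 4.28
tool_pos: [0.5445, -0.1687, 0.1367]
orientation: [180.0, 0.0, -90.0]
force: [0.3, -0.0, 0.3]
opening: 0.015
gripper_force: 30.0
```

>>> jog_arm(moves={"increments":[[0, 0, 0, 0, 0.008], [0, 0, 0, 0, 0.008]]})

```text
clock: 4.53
tool_pos: [0.5449, -0.1671, 0.1379]
orientation: [-180.0, -0.0, -89.8]
force: [0.7, 0.6, -1.0]
opening: 0.015
gripper_force: 30.0
```

```bash
python3 -c "from h import *;go(.545,-.168,.14,-90)
s=snap('side');b=snap('top')
f=lambda s,x,y:cv2.resize(s['frame'][y:y+100,x:x+66,::-1],None,fx=6,fy=6,interpolation=cv2.INTER_CUBIC)
cv2.imwrite('pics/f.png',np.hstack([f(b,335,150),f(s,295,170)]))"
```

```text
d tool [ 0.0009 -0.0001 -0.0021] turn 0.24 | at [ 0.5449 -0.1671  0.1379] [-179.99   -0.    -89.76] F [ 0.66  0.61 -1.04] open 0.015 t 4.525
```

View pics/f.png

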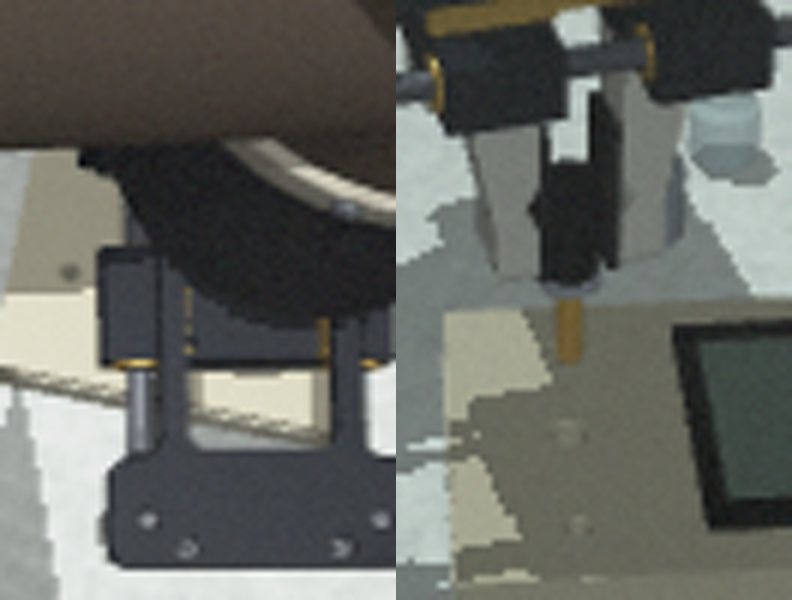

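The side view shows the shaft tip at (323.4,229.9) and the hole at (323.4,241.8). The arm hides the hole in the top view, so I compare against projections.

```bash
python3 - <<'E'
from h import *
s=load('side')
T=np.array([.5449,-.1671,.1379])
for n,d in [('tip',(0,0,-.057)),('tip near rim',(0,-.003,-.057)),('flange near bottom',(0,-.009,-.029)),('shaft mid',(0,-.004,-.045)),('grip top near',(0,-.008,.007)),('grip top far',(0,.008,.007))]: print(n,proj(s,T+d))
print('hole',[proj(s,p).round(2) for p in ([.5446,-.1682,.05],[.545,-.168,.05],[.545,-.170,.05],[.545,-.168,.052])])
print(atz(s,323.3,241.8,.05))
E
```

```text
tip [322.57953657 227.05292147]
tip near rim [323.05120453 228.11425449]
flange near bottom [324.05392407 217.05438097]
shaft mid [323.22078083 222.91067419]
grip top near [323.94718007 198.67056075]
grip top far [321.28503874 193.36342204]
hole [array([322.57, 241.21]), array([322.76, 241.1 ]), array([323.07, 241.82]), array([322.76, 240.23])]
[ 0.54541411 -0.17004699  0.05      ]
```

In the tool's units: 0.033 m / 0.8 = 0.0413, 0.031 m / 0.8 = 0.0388.

>>> jog_arm(moves={"increments":[[0.0011, 0, 0.0125, 0, 0.008], [0.0011, 0, 0.025, 0, 0.008], [0.0011, 0, 0.0325, 0, 0.008], [0.0011, 0, 0.0363, 0, 0.008], [0.0011, 0, 0.0388, 0, 0.008], [0.0011, 0, 0.0413, 0, 0.008], [0.0011, 0, 0.0413, 0, 0.008]]})

```text
clock: 5.5
tool_pos: [0.5449, -0.169, 0.1045]
orientation: [180.0, 0.0, -89.9]
force: [-0.5, -0.1, -0.3]
opening: 0.0153
gripper_force: 30.0
```

```bash
python3 -c "from h import *;go(.545,-.168,.079,-90)"
```

```text
d tool [-0.001  -0.0001  0.0255] turn 0.14 | at [ 0.5449 -0.169   0.1045] [179.99   0.   -89.86] F [-0.52 -0.1  -0.33] open 0.0153 t 5.5
```

In the tool's units: 0.004 m / 0.8 = 0.005, 0.002 m / 0.8 = 0.0025.

>>> jog_arm(moves={"increments":[[-0.001, 0, 0.0025, 0, 0.008], [-0.001, 0, 0.005, 0, 0.008], [-0.001, 0, 0.005, 0, 0.008]]})

```text
clock: 5.88
tool_pos: [0.5449, -0.1682, 0.1004]
orientation: [180.0, -0.0, -89.9]
force: [-0.4, 0.9, 0.5]
opening: 0.0153
gripper_force: 30.0
```

```bash
python3 -c "from h import *;go(.545,-.168,.079,-90)"
```

```text
d tool [-0.0002 -0.0001  0.0214] turn 0.14 | at [ 0.5449 -0.1682  0.1004] [180.    -0.   -89.86] F [-0.4   0.89  0.49] open 0.0153 t 5.875
```

In the tool's units: 0.011 m / 0.8 = 0.0138, 0.008 m / 0.8 = 0.01.

>>> jog_arm(moves={"increments":[[0, 0, 0.005, 0, 0.008], [0, 0, 0.01, 0, 0.008], [0, 0, 0.0138, 0, 0.008], [0, 0, 0.0138, 0, 0.008]]})

```text
clock: 6.38
tool_pos: [0.5448, -0.1683, 0.0892]
orientation: [180.0, 0.0, -89.9]
force: [-0.9, -0.4, -0.2]
opening: 0.0151
gripper_force: 30.0
```

```bash
python3 -c "from h import *;go(.545,-.168,.079,-90)"
```

```text
d tool [-0.0003 -0.0002  0.0102] turn 0.14 | at [ 0.5448 -0.1683  0.0892] [179.97   0.   -89.86] F [-0.89 -0.4  -0.16] open 0.0151 t 6.375
```

Sliding in freely.

In the tool's units: 0.009 m / 0.8 = 0.0113, 0.007 m / 0.8 = 0.0088.

>>> jog_arm(moves={"increments":[[0, 0, 0.005, 0, 0.008], [0, 0, 0.0088, 0, 0.008], [0, 0, 0.0113, 0, 0.008], [0, 0, 0.0113, 0, 0.008]]})

```text
clock: 6.88
tool_pos: [0.5451, -0.1684, 0.0833]
orientation: [-179.9, -0.0, -89.8]
force: [-9.9, 3.5, 26.7]
opening: 0.0149
gripper_force: 30.1
```

>>> jog_arm(moves={"increments":[[0, 0, 0.0013, 0, 0.008], [0, 0, 0.0025, 0, 0.008], [0, 0, 0.0025, 0, 0.008]]})

```text
clock: 7.25
tool_pos: [0.5452, -0.1685, 0.083]
orientation: [-179.9, -0.1, -89.8]
force: [-15.0, 7.0, 41.8]
opening: 0.0153
gripper_force: 30.1
```

```bash
python3 -c "from h import *;go(.545,-.168,.079,-90)"
```

```text
d tool [-0.0005  0.0002  0.004 ] turn 0.24 | at [ 0.5452 -0.1685  0.083 ] [-1.7989e+02 -7.0000e-02 -8.9760e+01] F [-15.03   7.04  41.82] open 0.0153 t 7.25
```

Contact at 0.083 matches the 10 mm box/holder height difference from the 0.0734 grasp, so the flange should be home. Releasing and checking.

In the tool's units: -0.11 m / 0.8 = -0.1375, -0.1 m / 0.8 = -0.125.

>>> jog_arm(moves={"increments":[[0, 0, -0.0038, 0, 0.008], [0, 0, -0.0038, 0, 0.05], [0, 0, -0.0038, 0, 0.05], [0, 0, -0.0038, 0, 0.05], [0, 0, -0.025, 0, 0.05], [0, 0, -0.075, 0, 0.06], [0, 0, -0.125, 0, 0.06], [0, 0, -0.1375, 0, 0.07]]})

```text
clock: 8.25
tool_pos: [0.5464, -0.1684, 0.1911]
orientation: [-179.8, -0.0, -89.8]
force: [0.1, -0.6, -1.1]
opening: 0.0655
gripper_force: 0.0
```

>>> jog_arm(moves={"increments":[[-0.075, 0, 0, 0, 0.07], [-0.15, 0, 0, 0, 0.07], [-0.225, 0, 0, 0, 0.07], [-0.3, 0, 0, 0, 0.07], [-0.375, 0, 0, 0.0333, 0.07], [-0.45, 0, 0, 0.0833, 0.07], [-0.5, 0, 0, 0.1217, 0.07], [-0.5, 0, 0, 0.1217, 0.07]]})

```text
clock: 9.25
tool_pos: [0.5435, 0.2343, 0.1871]
orientation: [179.9, -0.1, -97.0]
force: [-0.2, -0.9, -0.1]
opening: 0.0697
gripper_force: 0.0
```

```bash
python3 -c "from h import *;go(.5942,.2365,.12,-97.3)
s=snap('side');b=snap('top')
f=lambda s,x,y:cv2.resize(s['frame'][y:y+80,x:x+66,::-1],None,fx=6,fy=6,interpolation=cv2.INTER_CUBIC)
cv2.imwrite('pics/g.png',np.hstack([f(b,335,150),f(s,295,180)]))
print(dep(b,366,199), [dep(b,u,v).round(4) for u in (364,365,366,367) for v in (196,197,198,199)])"
```

```text
d tool [-0.0084 -0.0502  0.067 ] turn 0.3 | at [0.5435 0.2343 0.1871] [ 1.7993e+02 -6.0000e-02 -9.7000e+01] F [-0.21 -0.85 -0.11] open 0.0697 t 9.25
[ 0.53784959 -0.16362638  0.08533976] [array([ 0.544 , -0.1603,  0.0824]), array([ 0.5429, -0.1608,  0.0774]), array([ 0.5411, -0.1608,  0.0767]), array([ 0.5403, -0.1616,  0.0694]), array([ 0.5436, -0.1619,  0.0849]), array([ 0.5417, -0.1618,  0.0851]), array([ 0.54  , -0.1619,  0.084 ]), array([ 0.5391, -0.1626,  0.0772]), array([ 0.5434, -0.1636,  0.0863]), array([ 0.5414, -0.1635,  0.0868]), array([ 0.5399, -0.1638,  0.0842]), array([ 0.5378, -0.1636,  0.0853]), array([ 0.5434, -0.1655,  0.0865]), array([ 0.542 , -0.1658,  0.0831]), array([ 0.5393, -0.1652,  0.0881]), array([ 0.5373, -0.1651,  0.0886])]
```

View pics/g.png

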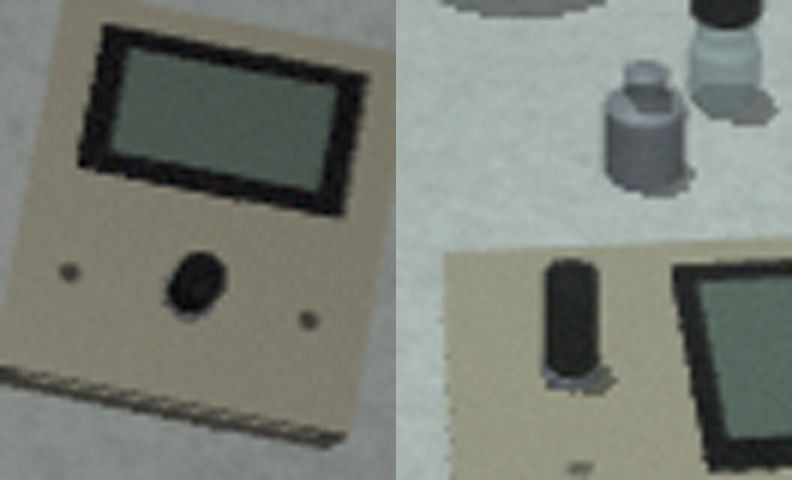

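The pin stands upright in the middle hole with its flange on the ivory box, at top-crop (195,285) and side-crop (570,320). Its top is at about 0.086 m as expected, and the bystanders are undisturbed. Next is the handle.

In the tool's units: 0.1 m / 0.8 = 0.125, 0.085 m / 0.8 = 0.1063, 0.3 degrees / 60 = 0.005.

>>> jog_arm(moves={"increments":[[-0.005, -0.0313, 0.0125, 0.005, 0.07], [-0.0105, -0.0625, 0.0375, 0.005, 0.07], [-0.0105, -0.0625, 0.075, 0.005, 0.07], [-0.0105, -0.0625, 0.1063, 0.005, 0.07], [-0.0105, -0.0625, 0.125, 0.005, 0.06], [-0.0105, -0.0625, 0.125, 0.005, 0.06]]})

```text
clock: 10.1
tool_pos: [0.5941, 0.2327, 0.0876]
orientation: [179.9, -0.1, -97.5]
force: [-0.1, -1.0, 0.5]
opening: 0.0609
gripper_force: 0.0
```

```bash
python3 -c "from h import *;go(.5942,.2365,.087,-97.3)"
```

```text
d tool [-0.0037  0.0004  0.0006] turn -0.2 | at [0.5941 0.2327 0.0876] [ 1.7991e+02 -9.0000e-02 -9.7500e+01] F [-0.13 -1.01  0.46] open 0.0609 t 10.1
```

In the tool's units: -0.003 m / 0.8 = -0.0038.

>>> jog_arm(moves={"increments":[[-0.0038, 0, 0, 0, 0.04], [-0.0038, 0, 0, 0, 0.03], [-0.0038, 0, 0, 0, 0.01], [-0.0038, 0, 0, 0, 0.008], [-0.0038, 0, 0, 0, 0.008], [-0.0038, 0, 0, 0, 0.008], [-0.0038, 0, 0, 0, 0.008], [-0.0038, 0, 0, 0, 0.008]]})

```text
clock: 11.1
tool_pos: [0.5953, 0.2369, 0.0887]
orientation: [-180.0, 0.0, -97.5]
force: [2.7, 0.2, 0.5]
opening: 0.0162
gripper_force: 30.0
```

```bash
python3 -c "from h import *;go(.5942-.0468,.2365+.006,.087,-97.3)"
```

```text
d tool [0.0007 0.0482 0.0017] turn -0.15 | at [0.5953 0.2369 0.0887] [-1.7997e+02  1.0000e-02 -9.7450e+01] F [2.69 0.23 0.52] open 0.0162 t 11.1
```

In the tool's units: 0.046 m / 0.8 = 0.0575, 0.038 m / 0.8 = 0.0475.

>>> jog_arm(moves={"increments":[[0, 0.01, 0, 0, 0.008], [0, 0.0225, 0, 0, 0.008], [0, 0.035, 0, 0, 0.008], [0, 0.0475, 0, 0, 0.008], [0, 0.0575, 0, 0, 0.008], [0, 0.0575, 0, 0, 0.008], [0, 0.0575, 0, 0, 0.008]]})

```text
clock: 11.98
tool_pos: [0.5497, 0.2428, 0.0887]
orientation: [-179.9, 0.0, -97.4]
force: [6.1, -2.5, -1.9]
opening: 0.0158
gripper_force: 30.0
```

```bash
python3 - <<'E'
from h import *
go(.5953-.0468,.2369+.006,.0887,-97.45)
s=snap('side');b=snap('top')
f=lambda s,x,y:cv2.resize(s['frame'][y:y+75,x:x+50,::-1],None,fx=8,fy=8,interpolation=cv2.INTER_CUBIC)
cv2.imwrite('pics/i.png',np.hstack([f(b,125,155),f(s,260,105)]))
E
```

```text
d tool [0.0001 0.0012 0.    ] turn 0.01 | at [0.5497 0.2428 0.0887] [-1.7994e+02  2.0000e-02 -9.7440e+01] F [ 6.14 -2.49 -1.93] open 0.0158 t 11.975
```

View pics/i.png

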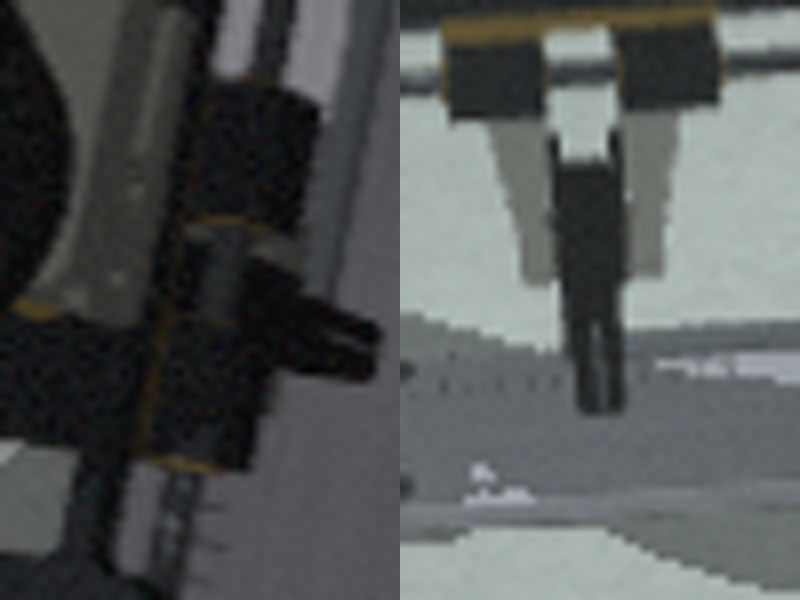

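The handle is gripped and pulled, at side-crop (598,380), and it now hides the pointer. I'll check the pointer's place along the rod by overlaying a model on the first, unobstructed pictures.

```bash
cat > ov.py <<'E'
from h import *
import sys
def over(n,f,x0,y0,w,h,org,px,S=8,yaw=-7.3):
    s=load(n);im=cv2.resize(cv2.imread('pics/'+f)[y0:y0+h,x0:x0+w],None,fx=S,fy=S,interpolation=cv2.INTER_CUBIC)
    im=cv2.convertScaleAbs(im,alpha=1.6)
    R=Ro.from_euler('z',yaw,degrees=True).as_matrix();T=np.array([*org,0])
    P=lambda q:((proj(s,R@(np.array(q)/1000)+T)-[x0,y0]+.5)*S-.5).round().astype(int)
    def pl(qs,c,cl=True): cv2.polylines(im,[np.array([P(q) for q in qs])],cl,c,1,cv2.LINE_AA)
    for z,c in((100,(0,255,0)),(16,(0,200,255))): pl([(-8,-12,z),(8,-12,z),(8,12,z),(-8,12,z)],c)
    for x in (px-3,px,px+3): pl([(x,22,36),(x,42,36)],(0,0,255) if x==px else (255,0,0),False)
    pl([(px-8,42,44),(px+8,42,44),(px+8,55,44),(px-8,55,44)],(255,255,0))
    pl([(-130,-55,10),(220,-55,10),(220,55,10),(-130,55,10)],(255,0,255))
    return im
E
python3 - <<'E'
from ov import *
cv2.imwrite('pics/j.png',np.hstack([over('top','b.png',130,150,50,75,(.5942,.2365),-47),over('side','a.png',270,110,50,75,(.5952,.2345),-47)]))
E
```

```text
(no output)
```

View pics/j.png

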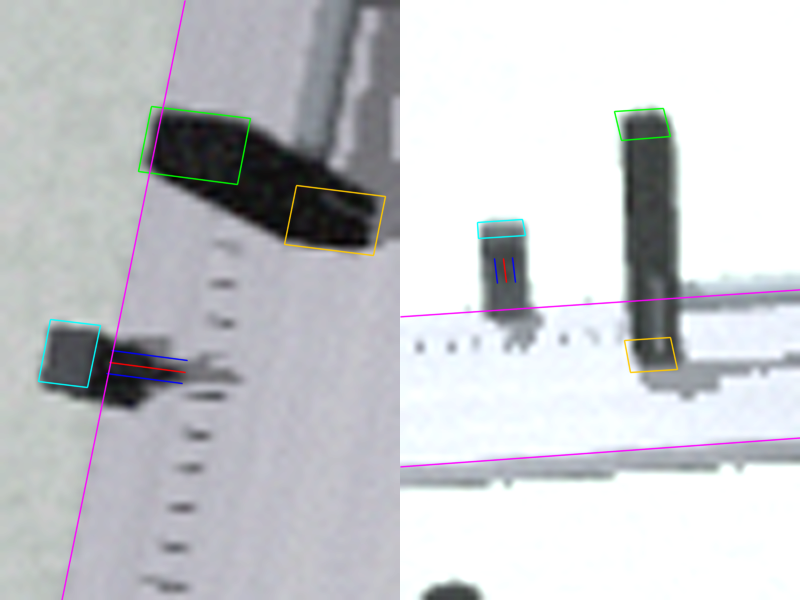

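In the overlay the handle and block models agree to about a pixel: the top view suits −47 mm, the side view slightly more. I'll refine with subpixel edges.

```bash
python3 - <<'E'
from h import *
from scipy.ndimage import map_coordinates as mc
a=load('side');b=load('top')
Ia=cv2.imread('pics/a.png',0).astype(float);Ib=cv2.imread('pics/b.png',0).astype(float)
R=Ro.from_euler('z',-7.3,degrees=True).as_matrix()
def prof(s,I,org,y,z,xs):
    p=np.array([proj(s,R@(np.array([x,y,z])/1000)+np.array([*org,0])) for x in xs]); return mc(I,[p[:,1],p[:,0]],order=1)
def edges(xs,v):
    lo,hi=v.min(),np.percentile(v,90);m=(lo+hi)/2; i=np.nonzero(np.diff(np.sign(v-m)))[0]
    return [round(float(xs[k]+(m-v[k])/(v[k+1]-v[k])*(xs[1]-xs[0])),1) for k in i]
oT=(.5942,.2365);oS=(.5952,.2345)
xs=np.arange(-20,25,.5);xp=np.arange(-72,-25,.5)
print('TOP handle z100'); [print(y,edges(xs,prof(b,Ib,oT,y,100,xs))) for y in (4,0,-4,-8)]
print('TOP handle z16'); [print(y,edges(xs,prof(b,Ib,oT,y,16,xs))) for y in (-10,-6,-2,2)]
print('TOP block z44'); [print(y,edges(xp,prof(b,Ib,oT,y,44,xp))) for y in (44,47,50,53)]
print('TOP cone z36'); [print(y,edges(xp,prof(b,Ib,oT,y,36,xp))) for y in (23,25,27,29,31,33,35,38,40)]
print('SIDE handle y-12');[print(z,edges(xs,prof(a,Ia,oS,-12,z,xs))) for z in (90,80,70,60)]
print('SIDE block y42');[print(z,edges(xp,prof(a,Ia,oS,42,z,xp))) for z in (38,34,30,25,20)]
E
```

```text
TOP handle z100
4 [-9.9, 7.3]
0 [-11.2, 7.4]
-4 [-12.5, 7.4]
-8 [-13.8, 7.1]
TOP handle z16
-10 [-6.3]
-6 [-7.1, 10.6]
-2 [-7.4, 12.0]
2 [-7.6, 13.0]
TOP block z44
44 [-58.3, -40.2]
47 [-57.3, -40.4]
50 [-57.1, -40.4]
53 [-56.6, -40.7]
TOP cone z36
23 [-50.5, -44.6]
25 [-50.6, -45.1]
27 [-51.4, -44.8]
29 [-52.0, -43.3]
31 [-55.7, -42.3]
33 [-57.8, -41.8]
35 [-58.1, -41.2]
38 [-58.0, -41.1]
40 [-58.1, -41.5]
SIDE handle y-12
90 [-7.8, 9.6]
80 [-7.9, 9.2]
70 [-8.1, 9.7]
60 [-8.4, 9.4]
SIDE block y42
38 [-54.8, -38.8]
34 [-54.8, -38.9]
30 [-55.0, -39.1]
25 [-54.9, -38.6]
20 [-55.1, -38.8]
```

```bash
cat > m.py <<'E'
from h import *
from scipy.ndimage import map_coordinates as mc
a=snap('side');b=snap('top')
R=Ro.from_euler('z',-7.3,degrees=True).as_matrix()
def prof(s,org,y,z,xs):
    I=cv2.cvtColor(s['frame'],cv2.COLOR_RGB2GRAY).astype(float)
    p=np.array([proj(s,R@(np.array([x,y,z])/1000)+np.array([*org,0])) for x in xs]); return mc(I,[p[:,1],p[:,0]],order=1)
def edges(xs,v):
    lo,hi=v.min(),np.percentile(v,90);m=(lo+hi)/2; i=np.nonzero(np.diff(np.sign(v-m)))[0]
    return [round(float(xs[k]+(m-v[k])/(v[k+1]-v[k])*(xs[1]-xs[0])),1) for k in i]
xs=np.arange(-62,-28,.5)
print('TOP z16',[(y,edges(xs,prof(b,(.5942,.2365),y,16,xs))) for y in (-11,-10,-8,-6,-4)])
print('SIDE y-12',[(z,edges(xs,prof(a,(.5952,.2345),-12,z,xs))) for z in (58,55,52,48,44,35,30)])
go(.5953-.0476,.2369+.0061,.0887,-97.45)
E
python3 m.py
```

```text
TOP z16 [(-11, [-52.5, -39.5]), (-10, [-52.6, -38.5]), (-8, [-53.0, -37.6]), (-6, [-53.5, -36.8]), (-4, [-53.7, -36.5])]
SIDE y-12 [(58, [-55.7, -36.3]), (55, [-55.8, -36.4]), (52, [-55.2, -36.2]), (48, [-55.3, -34.9]), (44, [-55.8, -34.9]), (35, [-52.4, -36.5]), (30, [-52.6, -36.7])]
d tool [0.0001 0.0022 0.    ] turn 0.0 | at [0.5499 0.2428 0.0887] [-1.7993e+02  2.0000e-02 -9.7450e+01] F [ 6.04 -1.36 -2.08] open 0.0156 t 12.175
```

The rows are not in the units I measure in: shifts go in shares of 0.8 m and turns go in shares of 60 degrees. I convert before sending: 0.0019 m / 0.8 = 0.0024, 0.001 m / 0.8 = 0.0013.

>>> jog_arm(moves={"increments":[[0, 0.0013, 0, 0, 0.008], [0, 0.0024, 0, 0, 0.008], [0, 0.0024, 0, 0, 0.008], [0, 0.0024, 0, 0, 0.008], [0, 0.0024, 0, 0, 0.008], [0, 0.0024, 0, 0, 0.008]]})

```text
clock: 12.92
tool_pos: [0.5481, 0.2431, 0.0888]
orientation: [-179.9, 0.0, -97.4]
force: [6.9, -2.6, -2.9]
opening: 0.0162
gripper_force: 30.0
```

```bash
python3 m.py; python3 -c "
from h import *
for f in('side','top'):
  print(np.abs(status.get_obs()['qvel']).max())
s=load('side');b=load('top')
im=lambda s,x,y:cv2.resize(s['frame'][y:y+75,x:x+50,::-1],None,fx=8,fy=8,interpolation=cv2.INTER_CUBIC)
cv2.imwrite('pics/k.png',np.hstack([im(b,125,155),im(s,260,105)]))"
```

```text
TOP z16 [(-11, [-52.2, -40.6]), (-10, [-52.7, -40.5]), (-8, [-54.5, -39.7]), (-6, [-55.4, -38.8]), (-4, [-55.2, -38.3])]
SIDE y-12 [(58, [-55.8, -38.1]), (55, [-55.9, -38.2]), (52, [-55.5, -38.3]), (48, [-55.6, -37.8]), (44, [-55.7, -36.1]), (35, [-54.9, -46.8, -44.6, -38.2]), (30, [-54.7, -47.0, -45.0, -37.6])]
d tool [0.0001 0.0004 0.    ] turn 0.0 | at [0.5481 0.2431 0.0887] [-1.7993e+02  2.0000e-02 -9.7450e+01] F [ 6.54 -2.67 -1.69] open 0.0157 t 13.025
0.08798093557002887
0.08798093557002887
```

View pics/k.png

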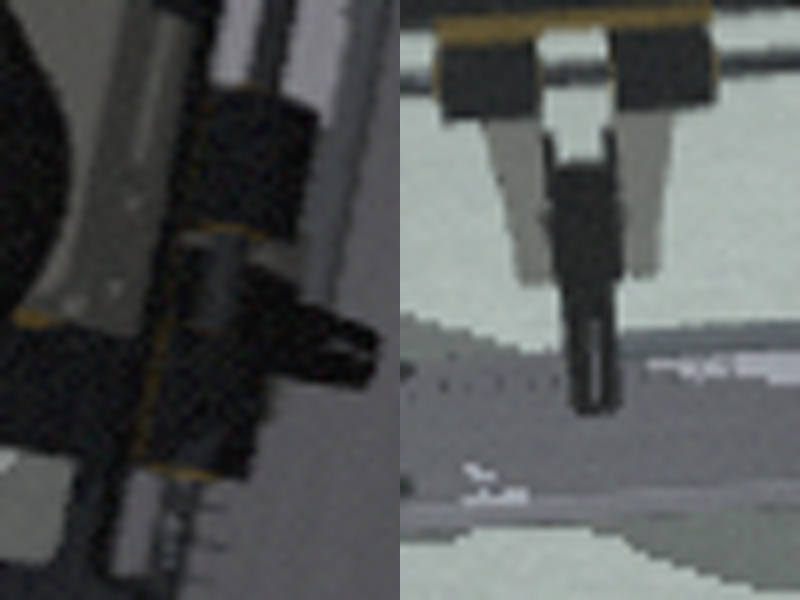

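The handle stands at the mark, hiding the pointer block behind it in the side view (595,350). The top view reads about 0.1 mm past the mark and the side view about 0.6 mm short. One small nudge, then I hand in.

In the tool's units: 0.0003 m / 0.8 = 0.0004.

>>> jog_arm(moves={"increments":[[0, 0.0004, 0, 0, 0.008], [0, 0.0004, 0, 0, 0.008], [0, 0.0004, 0, 0, 0.008], [0, 0.0004, 0, 0, 0.008], [0, 0.0004, 0, 0, 0.008], [0, 0.0004, 0, 0, 0.008]]})

```text
clock: 13.78
tool_pos: [0.5478, 0.2431, 0.0887]
orientation: [-179.9, 0.0, -97.4]
force: [6.2, -2.2, -1.7]
opening: 0.0162
gripper_force: 30.0
```

```bash
python3 -c "from h import *;print(job.close_job())"
```

```text
the job is handed in; nothing more can be done
None
```

The job is handed in at 13.8 s: the pin is fully home in the ivory box's middle hole, and the gripper is holding the handle steady at the pointer, to within about 0.5 mm by the two camera views (the pointer itself was hidden by then, so its place comes from the first pictures).

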